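# Shift the feed lever of a stitch-marking machine through its H gate

### The arm

A 6-joint arm with a two-finger parallel gripper is mounted at the origin on the work surface. World frame = base frame: x ahead of the robot, y to its left, z up, the work surface at z = 0. Lengths are in mm, angles in rad, forces in N, time in s.
With the tool pointing down it reaches from about 275 to 1000 mm from the base axis. Payload 8.4 kg.
Tool frame: the origin (TCP) lies where the fingers leave the gripper's body, on its centre line; the fingertips stand 73 mm ahead of it and the grasp point (between the pads) lies 54 mm ahead of it (grip_point_offset is the distance from the TCP to the grasp point, in mm); z points along the fingers, y is the direction in which the jaws open and shut (so a half turn about z gives the same grasp; the last joint's range is limited). The gripper opens to 85 mm and grips with 20 to 120 N. Pads are 22 mm wide; open, the fingers measure 114 mm over their backs; the gripper's body (76 mm by 85 mm) begins 54 mm behind the grasp point. The pads swing forward as they close: fully open they stand 13 mm farther back than shut.
Start: joints at [-1.108, 0.353, 1.633, -0, 1.155, -0.002], TCP at [280.152, -558.698, 303.881] pointing down, gripper open.
Joint ranges: [-2.63, 2.63], [-0.92, 2.1], [0.06, 2.66], [-1.3, 4.44], [0, 2.69], [-3.02, 3.02]. Speed limits (rad/s): [2.22, 2.22, 2.79, 3.14, 3.14, 3.14].

### API

Orientations are given as [roll, pitch, yaw] about the fixed x, y, z axes, in that order (R = Rz(yaw) Ry(pitch) Rx(roll)).
In Python, from rig import sense, grab_frame, sign_off, grip_point_offset gives the robot as it stands. The module is installed in compiled form; this text tells all that it offers.
- The arm moves only by the tool drive_tool, never from a script. Its argument "targets" is one flat list of numbers, 7 for each row, row after row: the shift along the tool's x, y, z in m, then the turn, a rotation vector about the tool's x, y, z in rad, then the opening, from 0 (shut) to 1 (fully open). In form: [tx, ty, tz, wx, wy, wz, grip, tx, ty, tz, wx, wy, wz, grip, ...]. A call has 1 to 12 rows; each row is the pose to reach, as a shift and turn from the pose commanded when the call began, along the tool's axes at that moment; what a row does not reach only later rows make up. A row lasts 1/12 s, in which the tool goes at most 41.7 mm and 7.16 degrees, less where a joint would pass 70% of its speed; a pose out of reach is approached as far as the arm can. A call with a gripper value outside its range is refused whole. The fingers move at their own pace and stop on an object; "force" is the grip in N (left out, the last holds). Time passes only in rows, so rows that repeat a pose let the fingers close. It gives the time, the measured TCP pose, the force and the opening at its end, in the units of the state.
- sense(): the state, without advancing time (a new reading comes with each control period).
- grab_frame(name): name is "side" or "top" or "wrist"; returns a dict with "color" (400x640x3 uint8, blue, green, red), "vertical_fov" (degrees; the focal length in pixels is half the picture's height over the tangent of half this angle, whatever the lens; pixels are square), "cx", "cy" (the principal point, pixels), "world_from_camera" (4x4, takes a point from camera to world coordinates). Camera axes: x right, y down, z forward; pixel columns grow to the right and rows downward; lengths in mm; the calibration is good to about 2 mm. A picture is of the moment at which its call begins. There is no depth.
- sign_off(): hands the job in, once; it reports no verdict.
The state is a dict: "clock": time; "qpos": joint angles; "qvel": joint speeds; "joint_efforts": joint torques, N m; "eef_pos": TCP position; "tcp_rot": TCP orientation; "contact_force": force on the tool from outside, world axes, zero at the start; "wrist_torque": the same for the moment, N m; "opening": opening from 0.0 (shut) to 1.0 (fully open).
Only numpy, scipy, OpenCV 4.12 (cv2) and the standard library are available. Lean on these libraries where they do the work, as an engineer would, in place of code of your own. Each camera call takes 0.05 s, during which the arm holds its last target. There are 200 camera calls.

### The job

The black-knobbed feed lever of the green stitch-marking machine stands somewhere in the right-hand leg of its H-shaped gate (left and right as seen from the robot). With shut fingertips push the lever through the gate: into the cross channel, over to the left-hand leg, and then fully home to the slot end that lies beside the comb plate with two broad teeth. Push it gently without gripping or forcing it, leave the loose tools and the jar where they stand, and take the hand away from everything.

Things in the scene. Friction and masses are not known exactly. Their poses are not given: they have to be found in the camera images.
- feedbox: Green machine fixed to the bench: gearbox housing 170 x 170 mm (foot 190 x 190), low drive head (up to 88 mm high) on its right, y from -90 to -199 mm. Origin: on the bench under the centre of the H gate; x = far (away from the robot when unturned), y = left, z up; turned up to 0.4 rad about z.
- gate (a point): Centre of the H gate on the dark gate plate's upper face, 106 mm above the bench. Two legs along the feedbox's x at y = +20 (left) and -20 mm (right), 14 mm wide, 66 mm long (x -33 to +33 mm), joined by a cross channel along y, 22 mm wide (x -11 to +11 mm). The tongues between the legs stop the lever elsewhere; their corners are rounded.
- knob (a point): Centre of the lever's black ball knob, 36 mm in diameter, on a 10 mm steel stem with an 18 mm collar under the ball. The lever tilts about a point 12 mm above the feedbox's origin, 156 mm below the ball's centre: that is 168 mm above the bench upright, about 158 mm at a slot end. Home in a slot end it lies 43 mm (far or near) and 34 mm (left or right) from the gate's centre.
- lever (a joint): Fore-and-aft tilt, rad: 0 = in the cross channel's middle, +0.287 = stop at the far end, -0.287 = stop at the near end of a leg. Ball offset along the feedbox's x = 156 mm x sin(value). The stem passes freely along the cross channel within about +-0.06. Stays where it is left; takes 2 to 3 N at the ball to move.
- lever_swing (a joint): Sideways tilt, rad: -0.2235 = stop in the right leg, +0.2235 = stop in the left leg. Ball offset along the feedbox's y = about 156 mm x sin(value). The stem can run along the left leg when this is above about 0.2. Stays where it is left; takes 2 to 3 N at the ball to move.
- comb_two: Steel comb plate with TWO broad teeth (11 mm wide, 20 mm apart), 42 x 14 x 5 mm without teeth, on the gate plate just left of the left leg, its teeth pointing left. Origin: centre of its underside, 25 mm to the far or to the near side of the gate's centre (feedbox x), thus beside the far or near end of the left leg: that end is the goal.
- comb_six: Steel comb plate with six narrow teeth, otherwise like comb_two, beside the other end of the left leg: the wrong end. (Two more, with four and five teeth, lie beside the right leg.)
- maul_mid (a point): Bystander: upright maul, white head 66 mm in diameter and 90 mm high with a wooden handle up to 195 mm; point on its axis 90 mm up.
- jar_mid (a point): Bystander: glue jar with black cap, 68 mm in diameter, 90 mm high; its centre.
- punch_mid (a point): Bystander: steel hole punch standing upright, 26 mm in diameter, 108 mm high; its centre.
- iron_mid (a point): Bystander: steel four-pronged pricking iron lying on the bench, 146 mm long, 28 mm wide, 12 mm high; a point on its shank.

How it is judged:
By the outcome, as a careful person would: the job done as asked, in the order asked, and still so for the second after the job is handed in, with the robot touching nothing.
It also fails if it takes over 58 s, if anything falls off the work surface, if the arm or the gripper's body presses on something with over 40 N, if the wrist force passes 120 N, or if a joint passes its speed limit or range.

## Working session

There is one attempt and no reset: what is moved stays moved. The work goes in short steps, Python scripts to look and compute and a tool call to move; the robot and the scene stay as the last step left them, time stands still between calls to the robot, and variables do not carry over. Pictures are saved under pics/ and viewed, about 8 in all and at most 12, crops included, and the job is handed in when it is done.

Besides the shell and the picture viewer there is one more tool, called after "Request:" as name(argument=value, ...), one argument or row to a line, values as JSON. drive_tool: Moves the arm, as the interface text tells. Its arguments: {"type":"object","properties":{"targets":{"type":"array"},"force":{"type":"number"}},"required":["targets"]}

```bash
mkdir -p pics; cat > h.py <<'E'
import numpy as np, cv2
from rig import sense, grab_frame, sign_off, grip_point_offset
def ray(f,u,v):
    h=f["color"].shape[0]; fl=h/2/np.tan(np.radians(f["vertical_fov"])/2)
    T=np.array(f["world_from_camera"]); d=T[:3,:3]@np.array([(u-f["cx"])/fl,(v-f["cy"])/fl,1]); return T[:3,3],d
def onz(f,u,v,z):
    o,d=ray(f,u,v); return o+d*(z-o[2])/d[2]
def proj(f,p):
    h=f["color"].shape[0]; fl=h/2/np.tan(np.radians(f["vertical_fov"])/2)
    c=np.linalg.inv(np.array(f["world_from_camera"]))@np.r_[p,1]; return c[0]/c[2]*fl+f["cx"],c[1]/c[2]*fl+f["cy"]
E
python3 - <<'E'
from h import *
import pickle
F={n:grab_frame(n) for n in("top","side","wrist")}
pickle.dump(F,open("f0.pkl","wb"))
for n,f in F.items():
    cv2.imwrite(f"pics/{n}0.png",f["color"]); print(n,np.round(f["world_from_camera"],2).tolist(),f["vertical_fov"])
print(sense())
E
```

```text
top [[0.02, -0.99, 0.1, 419.11], [-1.0, -0.02, -0.0, -61.51], [0.0, -0.1, -0.99, 967.44], [0.0, 0.0, 0.0, 1.0]] 52.30654982608801
side [[-0.81, -0.33, 0.48, 58.93], [-0.58, 0.44, -0.68, 545.91], [0.01, -0.84, -0.55, 632.97], [0.0, 0.0, 0.0, 1.0]] 55.24901332327073
wrist [[0.45, -0.86, -0.24, 341.96], [-0.89, -0.43, -0.12, -528.4], [-0.0, 0.27, -0.96, 374.78], [0.0, 0.0, 0.0, 1.0]] 65.5052309898791
{'clock': 0.15, 'qpos': array([-1.10839819e+00,  3.53500381e-01,  1.63395433e+00, -2.95750999e-06,
        1.15522035e+00, -2.38246989e-03]), 'qvel': array([-4.88656482e-04, -2.44330362e-03, -1.22277626e-03,  5.95597365e-04,
        3.44948716e-06,  5.53119009e-04]), 'joint_efforts': array([-8.68191582e-04, -6.05639648e+01, -3.42338991e+01, -1.20724944e-04,
        6.07290189e-03, -2.16099075e-06]), 'eef_pos': array([ 280.02234607, -558.43761192,  303.33087198]), 'tcp_rot': array([-3.14051024e+00,  1.25673087e-07,  4.64781799e-01]), 'contact_force': array([ 0.43995619, -0.00654562,  0.79925948]), 'wrist_torque': array([0.05853418, 0.02303639, 0.03577295]), 'opening': 0.9976189735025445}
```

View pics/top0.png

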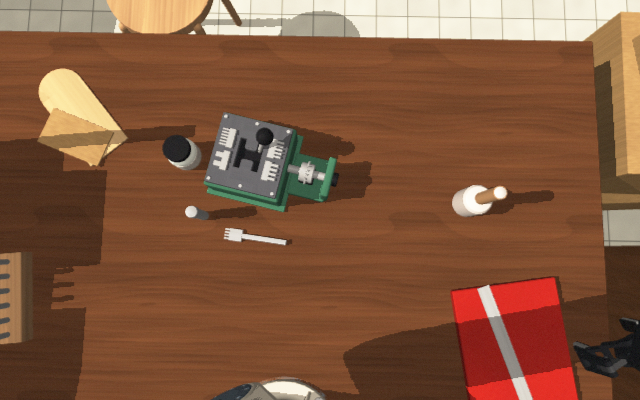

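View pics/side0.png

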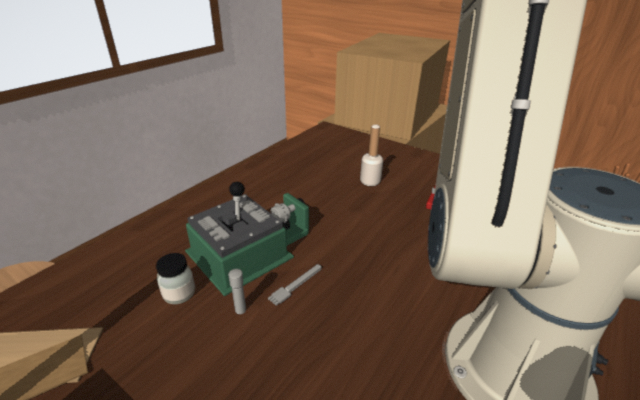

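The top view shows the green machine at about (255,160), with the ball at (265,136). The jar is at (180,152), the punch at (195,212), the iron at (257,238) and the maul at (480,200). In the side view the ball is at (237,188). Next I'll zoom in on the gate.

```bash
python3 - <<'E'
from h import *
import pickle
F=pickle.load(open("f0.pkl","rb"))
c=F["top"]["color"][105:215,195:345]; cv2.imwrite("pics/c1.png",cv2.resize(c,None,fx=5,fy=5,interpolation=cv2.INTER_CUBIC))
f=F["top"]
g=cv2.cvtColor(f["color"],cv2.COLOR_BGR2HSV)
# dark grey plate: low sat
m=((g[...,1]<60)&(g[...,2]<130)).astype(np.uint8); m[:,:200]=0;m[:,345:]=0;m[:100]=0;m[215:]=0
m=cv2.morphologyEx(m,cv2.MORPH_CLOSE,np.ones((7,7)));m=cv2.morphologyEx(m,cv2.MORPH_OPEN,np.ones((15,15)))
cs,_=cv2.findContours(m,cv2.RETR_EXTERNAL,cv2.CHAIN_APPROX_NONE);k=max(cs,key=cv2.contourArea)
r=cv2.minAreaRect(k); b=cv2.boxPoints(r);print(r,b)
P=np.array([onz(f,*p,106) for p in b]);print(P.round(1),P.mean(0))
E
```

```text
((251.42477416992188, 155.37167358398438), (67.48078918457031, 72.86579895019531), 14.620875358581543) [[209.58054 182.10796]
 [227.97345 111.60176]
 [293.269   128.63539]
 [274.8761  199.14159]]
[[557.  163.7 106. ]
 [713.  130.4 106. ]
 [677.3 -12.7 106. ]
 [522.6  23.1 106. ]] [617.47427377  76.10385175 106.        ]
```

View pics/c1.png

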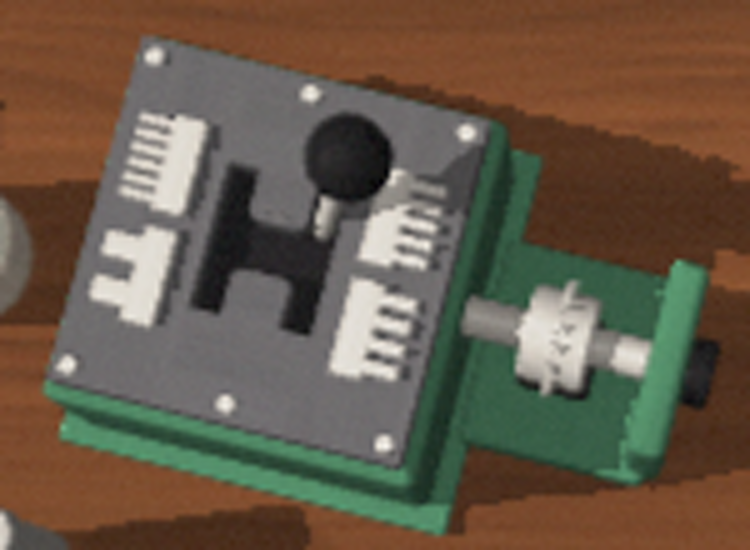

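The crop shows the two-toothed comb left of the left leg at the near end, at about crop (140,275), with the six-toothed one at the far end. So the goal is the near-left slot end. The lever is in the far half of the right leg. Plate corner screws are at (155,55), (467,131), (67,363) and (383,443).

```bash
cat >> h.py <<'E'
def ballpix(f,box):
    x0,y0,x1,y1=box; s=f["color"][y0:y1,x0:x1].max(2); m=(s<45).astype(np.uint8)
    m=cv2.morphologyEx(m,cv2.MORPH_OPEN,cv2.getStructuringElement(cv2.MORPH_ELLIPSE,(9,9)))
    cs,_=cv2.findContours(m,cv2.RETR_EXTERNAL,cv2.CHAIN_APPROX_NONE); k=max(cs,key=cv2.contourArea)
    (u,v),r=cv2.minEnclosingCircle(k); return u+x0,v+y0,r
def tri(rs):
    A=0;b=0
    for o,d in rs:
        d=d/np.linalg.norm(d);M=np.eye(3)-np.outer(d,d);A=A+M;b=b+M@o
    return np.linalg.solve(A,b)
E
python3 - <<'E'
from h import *
import pickle
F=pickle.load(open("f0.pkl","rb"));f=F["top"]
S=np.array([(155,55),(467,131),(67,363),(383,443)])/5+[195,105]
P=np.array([onz(f,*s,107) for s in S]); O=P.mean(0)
e=(P[0]-P[2]+P[1]-P[3]); yaw=np.arctan2(e[1],e[0]); e2=P[0]-P[1]+P[2]-P[3]; print("O",O,"yaw",yaw,np.arctan2(-e2[0],e2[1]),np.linalg.norm(e)/2,np.linalg.norm(e2)/2)
bt=ballpix(f,(245,120,285,158)); bs=ballpix(F["side"],(222,175,254,203)); print(bt,bs)
c=tri([ray(f,*bt[:2]),ray(F["side"],*bs[:2])]);print("ball",c, "at z", onz(f,*bt[:2],162))
R=np.array([[np.cos(yaw),np.sin(yaw)],[-np.sin(yaw),np.cos(yaw)]]);print("rel",R@(c-O)[:2],R@(onz(f,*bt[:2],162)-O)[:2])
# bystanders
print("jar top",onz(f,177,147,90),"punch top",onz(f,191,212,108),"O side proj",proj(F["side"],O))
E
```

```text
O [618.66381072  82.08489299 107.        ] yaw -0.23346645438902658 -0.2301249765829997 140.34389589111595 139.9055687799156
(266.0, 137.5, 7.632268905639648) (236.5, 188.5, 7.106435298919678)
ball [643.84871663  40.72674877 159.48685635] at z [641.19963385  38.89319849 162.        ]
rel [ 34.06990744 -34.4095479 ] [ 31.91688782 -36.80622326]
jar top [636.37155467 242.78813058  90.        ] punch top [492.020619   199.66435166 108.        ] O side proj (np.float64(234.62404514206338), np.float64(219.31400217763908))
```

Goal: near end of the left leg. Machine yaw is about -0.232 and the gate is at (618.7, 82.1). The lever ball is at about (+35,-34) in the machine frame. First I'll shut the fingers, then fly over to the far side of the ball.

Request:
drive_tool(
  targets=[0.01, -0.005, -0.036, 0, 0, 0.05, 0, 0.04, -0.02, -0.036, 0, 0, 0.1, 0, 0.07, -0.038, -0.036, 0, 0, 0.2, 0, 0.1, -0.055, -0.036, 0, 0, 0.3, 0, 0.13, -0.072, -0.036, 0, 0, 0.4, 0, 0.16, -0.088, -0.036, 0, 0, 0.5, 0, 0.19, -0.104, -0.036, 0, 0, 0.6, 0, 0.22, -0.12, -0.036, 0, 0, 0.697, 0, 0.25, -0.137, -0.036, 0, 0, 0.697, 0, 0.28, -0.153, -0.036, 0, 0, 0.697, 0, 0.31, -0.17, -0.036, 0, 0, 0.697, 0, 0.33, -0.18, -0.036, 0, 0, 0.697, 0],
  force=20,
)

```text
clock: 1.15
eef_pos: [495.5, -247.3, 339.8]
tcp_rot: [-3.141, 0.0, -0.231]
contact_force: [-0.1, -0.8, 0.3]
opening: -0.003
```

```bash
cat >> h.py <<'E'
O=np.array([618.7,82.1]);YAW=-0.232
def Rz(a): return np.array([[np.cos(a),-np.sin(a)],[np.sin(a),np.cos(a)]])
def st():
    s=sense(); p=s["eef_pos"]; fb=Rz(-YAW)@(p[:2]-O); print("t",round(s["clock"],2),"fb",fb.round(1),"tipz",round(p[2]-73,1),"rot",np.round(s["tcp_rot"],3),"open",round(s["opening"],3),"F",np.round(s["contact_force"],1))
    return s
def togo(fx,fy,tipz):
    s=st(); y=s["tcp_rot"][2]; d=O+Rz(YAW)@[fx,fy]-s["eef_pos"][:2]; l=Rz(-y)@d; print("shift mm",l[0].round(1),-l[1].round(1),round(-(tipz+73-s["eef_pos"][2]),1),"wz",round(y-YAW,3))
E
python3 -c "
from h import *
togo(82,-34,267)"
```

```text
t 1.15 fb [ -44.1 -348.9] tipz 266.8 rot [-3.141  0.    -0.231] open -0.003 F [-0.1 -0.8  0.3]
shift mm 126.4 -314.8 -0.2 wz 0.001
```

Request:
drive_tool(
  targets=[0.013, -0.032, 0, 0, 0, 0, 0, 0.026, -0.065, 0, 0, 0, 0, 0, 0.039, -0.097, 0, 0, 0, 0, 0, 0.052, -0.13, 0, 0, 0, 0, 0, 0.065, -0.162, 0, 0, 0, 0, 0, 0.078, -0.195, 0, 0, 0, 0, 0, 0.091, -0.227, 0, 0, 0, 0, 0, 0.104, -0.26, 0, 0, 0, 0, 0, 0.116, -0.29, 0, 0, 0, 0, 0, 0.123, -0.306, 0, 0, 0, 0, 0, 0.126, -0.315, 0, 0, 0, 0, 0, 0.126, -0.315, 0, 0, 0, 0, 0],
)

```text
clock: 2.15
eef_pos: [690.0, 29.2, 339.2]
tcp_rot: [-3.141, 0.001, -0.23]
contact_force: [-0.2, -0.3, 0.1]
opening: 0.003
```

```bash
python3 - <<'E'
from h import *
togo(82,-34,147)
a=grab_frame("wrist")["color"]; b=grab_frame("side")["color"][120:300,140:380]
cv2.imwrite("pics/w1.png",np.vstack([cv2.resize(a,(480,300)),cv2.resize(b,(480,300))]))
E
```

```text
t 2.15 fb [ 81.6 -35.1] tipz 266.2 rot [-3.141e+00  1.000e-03 -2.300e-01] open 0.003 F [-0.2 -0.3  0.1]
shift mm 0.4 -1.1 119.2 wz 0.002
```

View pics/w1.png

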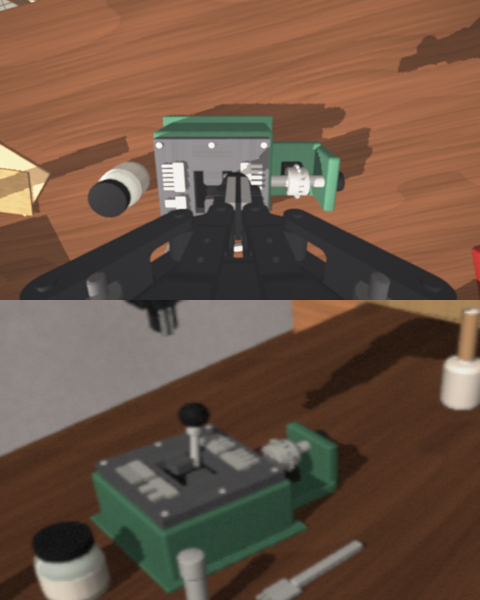

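The wrist view shows the shut fingers above the far side of the gate. The side view shows the lever untouched. Now descending on the far side of the ball.

Request:
drive_tool(
  targets=[0.003, -0.001, 0.02, 0, 0, 0, 0, 0.003, -0.001, 0.045, 0, 0, 0, 0, 0.003, -0.001, 0.07, 0, 0, 0, 0, 0.003, -0.001, 0.09, 0, 0, 0, 0, 0.003, -0.001, 0.108, 0, 0, 0, 0, 0.003, -0.001, 0.117, 0, 0, 0, 0, 0.003, -0.001, 0.119, 0, 0, 0, 0, 0.003, -0.001, 0.119, 0, 0, 0, 0],
)

```text
clock: 2.92
eef_pos: [692.3, 27.0, 220.9]
tcp_rot: [3.141, 0.001, -0.233]
contact_force: [0.2, 0.3, -0.3]
opening: 0.003
```

```bash
python3 - <<'E'
from h import *
st()
a=grab_frame("top")["color"][95:215,185:345]; b=grab_frame("side")["color"][130:270,160:347]
cv2.imwrite("pics/w2.png",np.vstack([cv2.resize(a,(400,300),interpolation=2),cv2.resize(b,(400,300),interpolation=2)]))
E
```

```text
t 2.92 fb [ 84.3 -36.6] tipz 147.9 rot [ 3.141e+00  1.000e-03 -2.330e-01] open 0.003 F [ 0.2  0.3 -0.3]
```

View pics/w2.png

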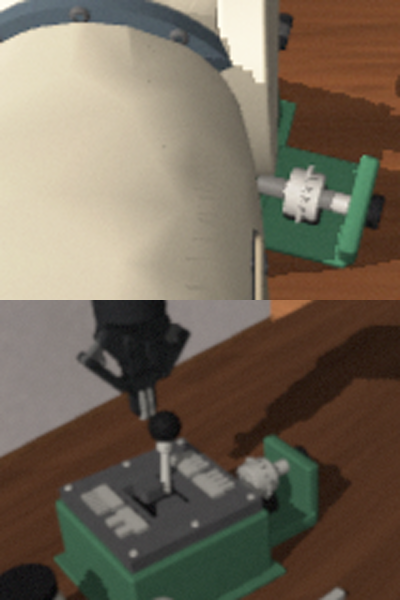

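The side view shows the fingertips standing just behind the ball with no contact. Next I push nearward part way.

Request:
drive_tool(
  targets=[-0.005, 0.002, 0.002, 0, 0, 0, 0, -0.01, 0.002, 0.002, 0, 0, 0, 0, -0.014, 0.002, 0.002, 0, 0, 0, 0, -0.017, 0.002, 0.002, 0, 0, 0, 0, -0.02, 0.002, 0.002, 0, 0, 0, 0, -0.023, 0.002, 0.002, 0, 0, 0, 0, -0.026, 0.002, 0.002, 0, 0, 0, 0, -0.029, 0.002, 0.002, 0, 0, 0, 0, -0.032, 0.002, 0.002, 0, 0, 0, 0, -0.035, 0.002, 0.002, 0, 0, 0, 0, -0.038, 0.002, 0.002, 0, 0, 0, 0, -0.038, 0.002, 0.002, 0, 0, 0, 0],
)

```text
clock: 4.02
eef_pos: [654.7, 35.0, 218.9]
tcp_rot: [-3.142, 0.001, -0.232]
contact_force: [2.0, -0.1, 2.0]
opening: 0.001
```

```bash
cat >> h.py <<'E'
def lever(f,u,v):
    o,d=ray(f,u,v); d=d/np.linalg.norm(d); c=np.r_[O,12]; w=o-c
    b=w@d; q=b*b-(w@w-156**2); t=-b-np.sqrt(max(q,0)); p=o+t*d
    r=np.r_[Rz(-YAW)@(p[:2]-O),p[2]]; return r
def sidelever(name=None):
    f=grab_frame("side"); im=f["color"]; x0,y0,x1,y1=195,165,275,235
    g=cv2.resize(cv2.cvtColor(im[y0:y1,x0:x1],cv2.COLOR_BGR2GRAY),None,fx=6,fy=6,interpolation=cv2.INTER_CUBIC)
    h=cv2.HoughCircles(cv2.GaussianBlur(g,(7,7),0),cv2.HOUGH_GRADIENT,1.5,20,param1=80,param2=15,minRadius=42,maxRadius=56)
    for c in ([] if h is None else h[0][:3]): print("ball px",(c[:2]/6+[x0,y0]).round(1),"r",(c[2]/6).round(1),"fb",lever(f,c[0]/6+x0,c[1]/6+y0).round(1))
    if name: cv2.imwrite("pics/"+name,cv2.resize(im[150:270,160:320],(640,480),interpolation=2))
E
python3 - <<'E'
from h import *
import pickle
st(); F=pickle.load(open("f0.pkl","rb")); print("start",lever(F["side"],236.5,188.5),lever(F["top"],264.7,136.4))
sidelever("s3.png")
E
```

```text
t 4.02 fb [ 45.8 -37.6] tipz 145.9 rot [-3.142e+00  1.000e-03 -2.320e-01] open 0.001 F [ 2.  -0.1  2. ]
start [ 34.71961322 -32.33391444 160.61045197] [ 33.72668572 -33.47190019 160.58715479]
ball px [232.6 180.4] r 7.9 fb [ 73.7 -45.  159.8]
```

View pics/s3.png

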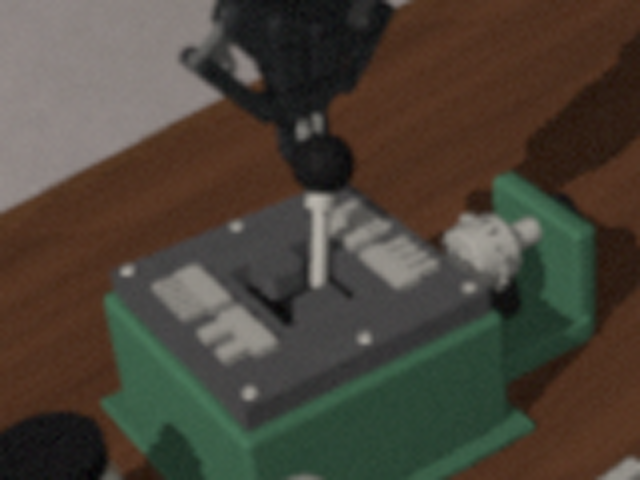

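The side crop shows the ball at crop (322,163), which is full-image (240.5,190.8), with the fingers in contact behind it.

```bash
python3 - <<'E'
from h import *
import pickle
F=pickle.load(open("f0.pkl","rb")); print(lever(F["side"],240.5,190.8))
for n,p in {"(0,-34)":(0,-34),"(0,34)":(0,34),"(-43,34)":(-43,34),"(34,-34)":(34,-34)}.items():
    z=12+np.sqrt(156**2-p[0]**2-p[1]**2); print(n,np.round(proj(F["side"],np.r_[O+Rz(YAW)@p,z]),1))
E
```

```text
[ 15.40173986 -31.60547963 163.98644698]
(0,-34) [245.  193.1]
(0,34) [218.  204.1]
(-43,34) [228.5 215.4]
(34,-34) [237.3 188.5]
```

The ball is now at fb x of about 15.5 with the TCP at 45.8, an offset of 30 mm. I need 16 mm more, then back off, rise, move to the right-hand side and descend.

Request:
drive_tool(
  targets=[-0.003, -0.002, 0, 0, 0, 0, 0, -0.006, -0.002, 0, 0, 0, 0, 0, -0.009, -0.002, 0, 0, 0, 0, 0, -0.012, -0.002, 0, 0, 0, 0, 0, -0.014, -0.002, 0, 0, 0, 0, 0, -0.0155, -0.002, 0, 0, 0, 0, 0, -0.0155, -0.002, 0, 0, 0, 0, 0],
)

```text
clock: 4.65
eef_pos: [640.2, 40.4, 218.8]
tcp_rot: [3.142, 0.001, -0.232]
contact_force: [1.3, 0.1, 1.3]
opening: 0.004
```

```bash
python3 - <<'E'
from h import *
st()
sidelever("s4.png")
E
```

```text
t 4.65 fb [ 30.5 -35.7] tipz 145.8 rot [ 3.142e+00  1.000e-03 -2.320e-01] open 0.004 F [1.3 0.1 1.3]
ball px [232.1 208.1] r 8.3 fb [-32.   18.1 163.6]
ball px [240.1 209.4] r 9.2 fb [-44.2   6.1 161.5]
ball px [218.6 166.1] r 8.6 fb [ 96.  -25.1 196.3]
```

View pics/s4.png

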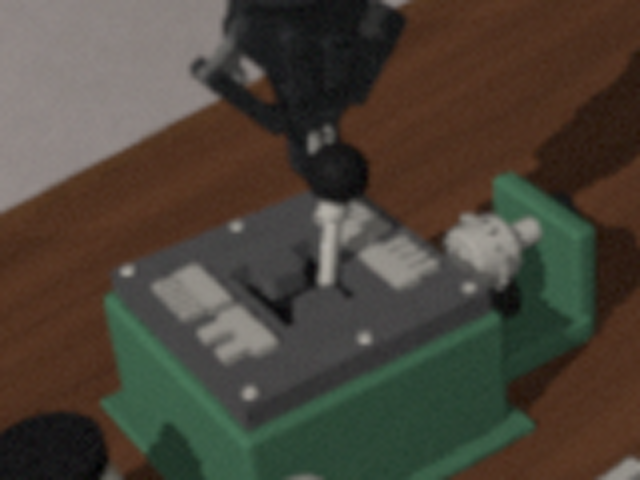

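The ball is at (244.3,193), matching the projected cross-channel pose (245,193.1). Now I back off and go around to the ball's right side at the same height, clear of everything.

Request:
drive_tool(
  targets=[0.008, 0, 0, 0, 0, 0, 0, 0.02, 0, 0, 0, 0, 0, 0, 0.022, 0.015, 0, 0, 0, 0, 0, 0.02, 0.035, 0, 0, 0, 0, 0, 0.015, 0.046, 0, 0, 0, 0, 0, 0, 0.048, 0, 0, 0, 0, 0, -0.015, 0.048, 0, 0, 0, 0, 0, -0.026, 0.048, 0, 0, 0, 0, 0, -0.03, 0.048, 0, 0, 0, 0, 0, -0.03, 0.048, 0, 0, 0, 0, 0],
)

```text
clock: 5.53
eef_pos: [599.5, 0.6, 218.9]
tcp_rot: [3.142, 0.001, -0.232]
contact_force: [-0.7, -0.8, 0.6]
opening: -0.001
```

```bash
python3 - <<'E'
from h import *
st()
sidelever("s5.png")
E
```

```text
t 5.53 fb [  0.  -83.7] tipz 145.9 rot [ 3.142e+00  1.000e-03 -2.320e-01] open -0.001 F [-0.7 -0.8  0.6]
ball px [240.4 207.9] r 7.7 fb [-41.    3.4 162.5]
```

View pics/s5.png

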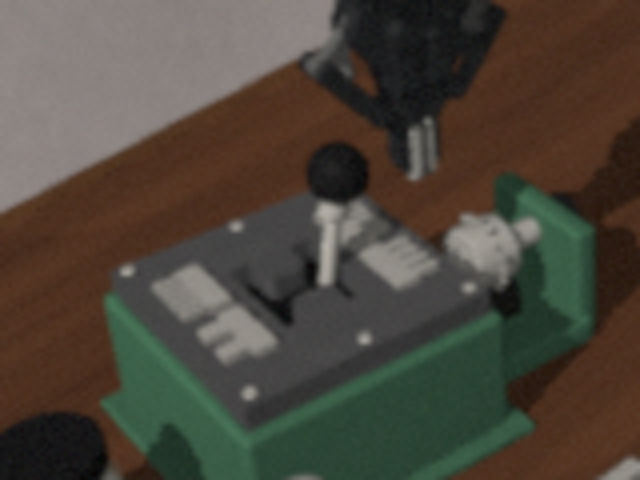

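The ball has stayed in place at crop (337,172), with the fingers clear on its right. Now pushing left.

Request:
drive_tool(
  targets=[0, -0.005, 0, 0, 0, 0, 0, 0, -0.01, 0, 0, 0, 0, 0, 0, -0.014, 0, 0, 0, 0, 0, 0, -0.018, 0, 0, 0, 0, 0, 0, -0.022, 0, 0, 0, 0, 0, 0, -0.026, 0, 0, 0, 0, 0, 0, -0.03, 0, 0, 0, 0, 0, 0, -0.034, 0, 0, 0, 0, 0, 0, -0.038, 0, 0, 0, 0, 0, 0, -0.042, 0, 0, 0, 0, 0, 0, -0.046, 0, 0, 0, 0, 0, 0, -0.05, 0, 0, 0, 0, 0],
)

```text
clock: 6.58
eef_pos: [612.0, 49.6, 218.9]
tcp_rot: [-3.142, 0.0, -0.232]
contact_force: [-1.2, -2.9, 2.9]
opening: -0.001
```

Request:
drive_tool(
  targets=[0, -0.004, 0, 0, 0, 0, 0, 0, -0.008, 0, 0, 0, 0, 0, 0, -0.012, 0, 0, 0, 0, 0, 0, -0.016, 0, 0, 0, 0, 0, 0, -0.02, 0, 0, 0, 0, 0, 0, -0.023, 0, 0, 0, 0, 0, 0, -0.026, 0, 0, 0, 0, 0],
)

```text
clock: 7.17
eef_pos: [617.9, 74.8, 218.8]
tcp_rot: [3.142, 0.0, -0.232]
contact_force: [-0.2, -2.2, 1.7]
opening: -0.001
```

```bash
python3 - <<'E'
from h import *
st()
sidelever("s6.png")
E
```

```text
t 7.17 fb [ 0.9 -7.3] tipz 145.8 rot [ 3.142  0.    -0.232] open -0.001 F [-0.2 -2.2  1.7]
```

View pics/s6.png

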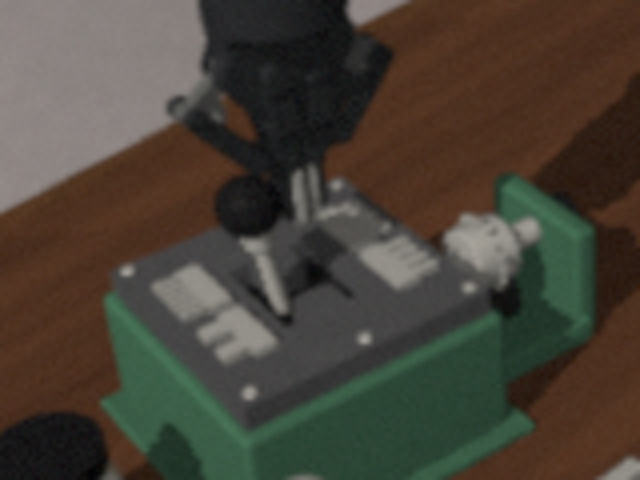

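The ball at full-image (222,201.3) gives y of about +24 (finger half-thickness 13). About 10 mm is left to the left stop, and I'll watch the force.

Request:
drive_tool(
  targets=[0, -0.002, 0, 0, 0, 0, 0, 0, -0.004, 0, 0, 0, 0, 0, 0, -0.006, 0, 0, 0, 0, 0, 0, -0.008, 0, 0, 0, 0, 0, 0, -0.008, 0, 0, 0, 0, 0],
)

```text
clock: 7.63
eef_pos: [619.6, 82.5, 218.6]
tcp_rot: [3.141, 0.001, -0.232]
contact_force: [0.2, -1.9, -1.5]
opening: -0.0
```

Request:
drive_tool(
  targets=[0, -0.001, 0, 0, 0, 0, 0, 0, -0.001, 0, 0, 0, 0, 0],
)

```text
clock: 7.8
eef_pos: [619.8, 83.3, 218.7]
tcp_rot: [3.141, 0.0, -0.232]
contact_force: [-0.3, -2.3, -1.4]
opening: 0.003
```

Request:
drive_tool(
  targets=[0, -0.001, 0, 0, 0, 0, 0, 0, -0.001, 0, 0, 0, 0, 0],
)

```text
clock: 7.97
eef_pos: [620.2, 84.2, 218.8]
tcp_rot: [-3.142, 0.0, -0.232]
contact_force: [-0.5, -1.5, -1.5]
opening: 0.0
```

Request:
drive_tool(
  targets=[0, -0.0005, 0, 0, 0, 0, 0, 0, -0.001, 0, 0, 0, 0, 0],
)

```text
clock: 8.13
eef_pos: [620.4, 85.1, 218.9]
tcp_rot: [3.142, 0.0, -0.232]
contact_force: [-1.9, -1.5, -1.2]
opening: 0.003
```

```bash
python3 - <<'E'
from h import *
st()
sidelever("s7.png")
E
```

```text
t 8.13 fb [1.  3.3] tipz 145.9 rot [ 3.142  0.    -0.232] open 0.003 F [-1.9 -1.5 -1.2]
```

View pics/s7.png

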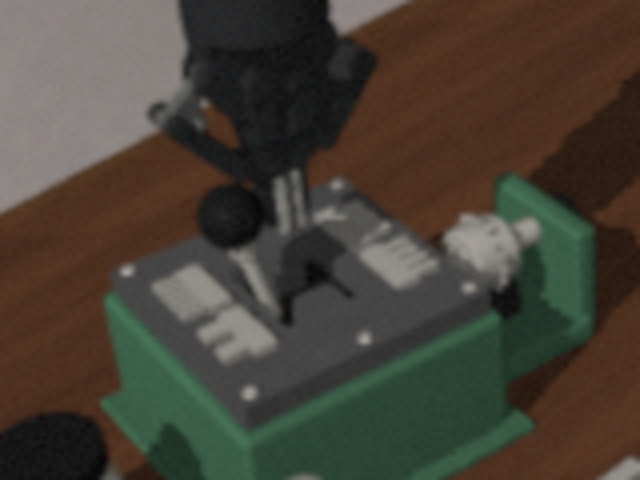

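The ball at (217.5,204) matches the predicted left-leg position (218,204.1). I'll feel for the stop with another small nudge or two.

Request:
drive_tool(
  targets=[0, -0.001, 0, 0, 0, 0, 0, 0, -0.001, 0, 0, 0, 0, 0],
)

```text
clock: 8.35
eef_pos: [620.7, 86.2, 218.9]
tcp_rot: [-3.142, -0.0, -0.232]
contact_force: [0.0, -1.9, -1.9]
opening: 0.003
```

Request:
drive_tool(
  targets=[0, -0.001, 0, 0, 0, 0, 0, 0, -0.001, 0, 0, 0, 0, 0],
)

```text
clock: 8.52
eef_pos: [620.8, 87.0, 218.8]
tcp_rot: [3.141, 0.0, -0.232]
contact_force: [-0.1, -4.3, -2.1]
opening: 0.0
```

The force rose to 4.3 N, so the lever is at the left stop. Now I back off right, go round to the far side, then line up behind the ball.

Request:
drive_tool(
  targets=[0, 0.008, 0, 0, 0, 0, 0, 0, 0.02, 0, 0, 0, 0, 0, 0.015, 0.02, 0, 0, 0, 0, 0, 0.035, 0.018, 0, 0, 0, 0, 0, 0.048, 0.012, 0, 0, 0, 0, 0, 0.05, -0.003, 0, 0, 0, 0, 0, 0.05, -0.02, 0, 0, 0, 0, 0, 0.05, -0.029, 0, 0, 0, 0, 0, 0.043, -0.029, 0, 0, 0, 0, 0, 0.037, -0.029, 0, 0, 0, 0, 0, 0.033, -0.029, 0, 0, 0, 0, 0, 0.033, -0.029, 0, 0, 0, 0, 0],
)

```text
clock: 9.52
eef_pos: [658.0, 107.8, 218.9]
tcp_rot: [3.141, 0.001, -0.232]
contact_force: [0.4, 0.0, -0.8]
opening: 0.002
```

Request:
drive_tool(
  targets=[-0.003, 0, 0.001, 0, 0, 0, 0, -0.006, 0, 0.002, 0, 0, 0, 0, -0.009, 0, 0.003, 0, 0, 0, 0, -0.012, 0, 0.003, 0, 0, 0, 0, -0.015, 0, 0.004, 0, 0, 0, 0, -0.018, 0, 0.004, 0, 0, 0, 0, -0.021, 0, 0.004, 0, 0, 0, 0],
)

```text
clock: 10.1
eef_pos: [639.0, 112.6, 214.9]
tcp_rot: [-3.142, -0.0, -0.232]
contact_force: [2.9, 0.4, 2.2]
opening: -0.004
```

```bash
python3 - <<'E'
from h import *
st()
sidelever("s8.png")
E
```

```text
t 10.1 fb [12.8 34.3] tipz 141.9 rot [-3.142 -0.    -0.232] open -0.004 F [2.9 0.4 2.2]
```

View pics/s8.png

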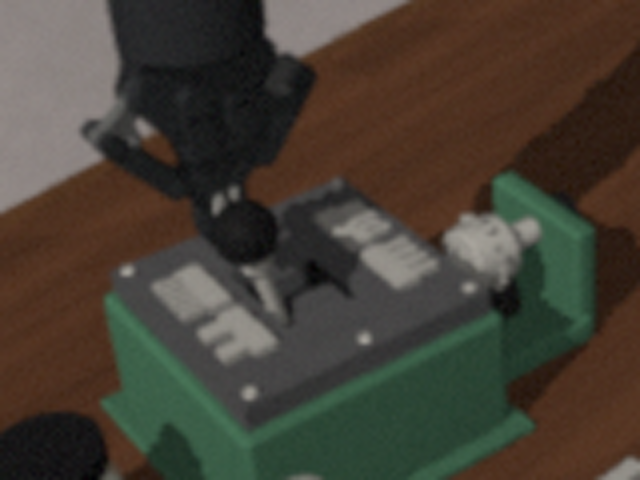

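The ball at (221.3,208.5) is entering the near half of the left leg, with fb x about -16. I continue to the near end and watch the force.

Request:
drive_tool(
  targets=[-0.003, 0, 0, 0, 0, 0, 0, -0.006, 0, 0.001, 0, 0, 0, 0, -0.009, 0, 0.001, 0, 0, 0, 0, -0.012, 0, 0.001, 0, 0, 0, 0, -0.015, 0, 0.002, 0, 0, 0, 0, -0.018, 0, 0.002, 0, 0, 0, 0, -0.021, 0, 0.002, 0, 0, 0, 0, -0.0225, 0, 0.002, 0, 0, 0, 0],
)

```text
clock: 10.82
eef_pos: [616.6, 117.7, 212.5]
tcp_rot: [3.141, 0.001, -0.232]
contact_force: [2.6, -0.5, -2.0]
opening: -0.003
```

Request:
drive_tool(
  targets=[-0.001, 0, 0, 0, 0, 0, 0, -0.0015, 0, 0, 0, 0, 0, 0],
)

```text
clock: 10.98
eef_pos: [615.6, 118.0, 212.7]
tcp_rot: [3.141, 0.0, -0.232]
contact_force: [2.1, -0.9, -1.4]
opening: -0.001
```

Request:
drive_tool(
  targets=[-0.001, 0, 0, 0, 0, 0, 0, -0.0015, 0, 0, 0, 0, 0, 0],
)

```text
clock: 11.15
eef_pos: [614.4, 118.4, 212.8]
tcp_rot: [3.142, 0.0, -0.232]
contact_force: [1.1, -0.7, -1.8]
opening: -0.0
```

Request:
drive_tool(
  targets=[-0.001, 0, 0, 0, 0, 0, 0, -0.001, 0, 0, 0, 0, 0, 0],
)

```text
clock: 11.32
eef_pos: [613.3, 118.7, 212.8]
tcp_rot: [-3.142, 0.0, -0.232]
contact_force: [2.0, -0.2, -1.3]
opening: -0.001
```

Request:
drive_tool(
  targets=[-0.001, 0, 0, 0, 0, 0, 0, -0.001, 0, 0, 0, 0, 0, 0],
)

```text
clock: 11.48
eef_pos: [612.4, 118.9, 212.9]
tcp_rot: [-3.142, 0.0, -0.232]
contact_force: [2.0, -0.9, -0.9]
opening: -0.001
```

Request:
drive_tool(
  targets=[-0.001, 0, 0, 0, 0, 0, 0, -0.001, 0, 0, 0, 0, 0, 0],
)

```text
clock: 11.65
eef_pos: [611.4, 119.2, 212.9]
tcp_rot: [-3.142, 0.0, -0.232]
contact_force: [2.7, 0.6, -1.8]
opening: 0.003
```

Request:
drive_tool(
  targets=[-0.001, 0, 0, 0, 0, 0, 0, -0.001, 0, 0, 0, 0, 0, 0],
)

```text
clock: 11.82
eef_pos: [610.5, 119.3, 212.9]
tcp_rot: [-3.142, -0.0, -0.232]
contact_force: [2.9, -0.1, -2.4]
opening: -0.0
```

Request:
drive_tool(
  targets=[-0.001, 0, 0, 0, 0, 0, 0, -0.001, 0, 0, 0, 0, 0, 0],
)

```text
clock: 11.98
eef_pos: [609.7, 119.5, 212.9]
tcp_rot: [-3.142, -0.0, -0.232]
contact_force: [3.4, -0.7, -3.1]
opening: 0.003
```

Request:
drive_tool(
  targets=[0, 0, 0, 0, 0, 0, 0, 0, 0, 0, 0, 0, 0, 0],
)

```text
clock: 12.15
eef_pos: [609.7, 119.5, 212.9]
tcp_rot: [-3.142, -0.0, -0.232]
contact_force: [3.2, -1.4, -2.2]
opening: 0.001
```

```bash
python3 - <<'E'
from h import *
st()
sidelever("s9.png")
E
```

```text
t 12.15 fb [-17.4  34.4] tipz 139.9 rot [-3.142 -0.    -0.232] open 0.001 F [ 3.2 -1.4 -2.2]
```

Request:
drive_tool(
  targets=[-0.001, 0, 0, 0, 0, 0, 0, -0.001, 0, 0, 0, 0, 0, 0, -0.001, 0, 0, 0, 0, 0, 0],
)

```text
clock: 12.45
eef_pos: [608.8, 119.7, 212.9]
tcp_rot: [-3.142, -0.001, -0.232]
contact_force: [5.3, -1.9, -3.6]
opening: 0.004
```

Request:
drive_tool(
  targets=[-0.001, 0, 0, 0, 0, 0, 0, -0.001, 0, 0, 0, 0, 0, 0, -0.001, 0, 0, 0, 0, 0, 0],
)

```text
clock: 12.7
eef_pos: [608.0, 119.9, 212.9]
tcp_rot: [-3.141, -0.001, -0.232]
contact_force: [5.3, -1.8, -4.4]
opening: -0.0
```

The force has risen to over 5 N, so the lever is at the stop. Backing off far-ward, then lifting straight up.

Request:
drive_tool(
  targets=[0.008, 0, 0, 0, 0, 0, 0, 0.02, 0, 0, 0, 0, 0, 0, 0.03, 0, 0, 0, 0, 0, 0, 0.03, 0, -0.015, 0, 0, 0, 0, 0.03, 0, -0.04, 0, 0, 0, 0, 0.03, 0, -0.07, 0, 0, 0, 0, 0.03, 0, -0.1, 0, 0, 0, 0, 0.03, 0.02, -0.12, 0, 0, 0, 0, 0.03, 0.05, -0.125, 0, 0, 0, 0, 0.03, 0.085, -0.125, 0, 0, 0, 0, 0.03, 0.12, -0.125, 0, 0, 0, 0, 0.03, 0.15, -0.125, 0, 0, 0, 0],
)

```text
clock: 13.7
eef_pos: [601.6, -34.5, 338.2]
tcp_rot: [3.142, 0.001, -0.232]
contact_force: [1.3, -0.0, -0.4]
opening: 0.0
```

Request:
drive_tool(
  targets=[0, 0.03, 0, 0, 0, 0, 0, 0, 0.065, 0, 0, 0, 0, 0, 0, 0.1, 0, 0, 0, 0, 0, 0, 0.135, 0, 0, 0, 0, 0, 0, 0.165, 0, 0, 0, 0, 0, 0, 0.185, 0, 0, 0, 0, 0, 0, 0.19, 0, 0, 0, 0, 0, 0, 0.19, 0, 0, 0, 0, 0],
)

```text
clock: 14.37
eef_pos: [558.3, -219.0, 337.8]
tcp_rot: [-3.141, 0.001, -0.235]
contact_force: [-0.3, -0.2, 1.0]
opening: 0.001
```

```bash
python3 - <<'E'
from h import *
st()
t=grab_frame("top"); s=grab_frame("side")
for n,f,b in(("top",t,(215,125,275,195)),("side",s,(205,195,250,235))):
    for q in [(-43,34),(-38,34)]: print(n,"exp",q,np.round(proj(f,np.r_[O+Rz(YAW)@q,12+np.sqrt(156**2-q[0]**2-q[1]**2)]),1))
    try: u=ballpix(f,b); print("ball",np.round(u,1),lever(f,*u[:2]).round(1))
    except Exception as e: print(e)
a=cv2.resize(t["color"][105:215,170:345],(560,352),interpolation=2); b=cv2.resize(s["color"][165:265,180:320],(560,240) if 0 else (336,240),interpolation=2)
c=np.zeros((592,560,3),np.uint8); c[:352]=a; c[352:,:336]=b; cv2.imwrite("pics/end.png",c)
E
```

```text
t 14.37 fb [  10.4 -306.9] tipz 264.8 rot [-3.141e+00  1.000e-03 -2.350e-01] open 0.001 F [-0.3 -0.2  1. ]
top exp (-43, 34) [222.7 164.7]
top exp (-38, 34) [223.2 162.2]
ball [248.5 154.   11.7] [-10.7 -12.6 167.1]
side exp (-43, 34) [228.5 215.4]
side exp (-38, 34) [227.2 213.8]
ball [229.8 216.6   9.5] [-47.1  33.4 156.9]
```

View pics/end.png

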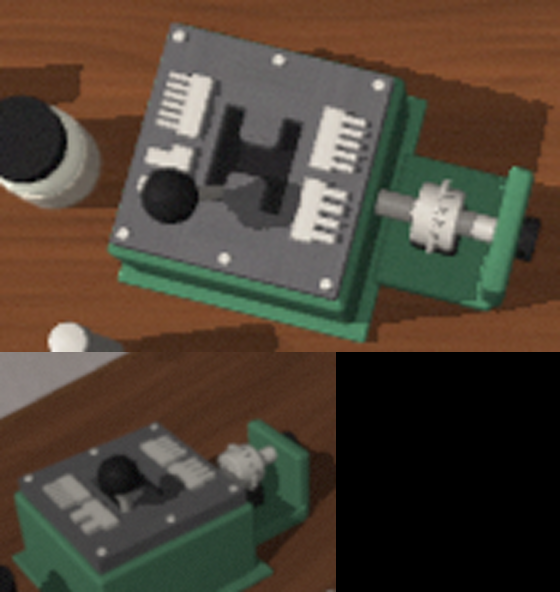

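The final view shows the ball at top (223.1,165.9), where (222.7,164.7) was predicted for home. In the side view it is at (229.8,216.6), where (228.5,215.4) was predicted. That is at or slightly past nominal in both views, beside the two-toothed comb. The jar and punch haven't moved and the hand is well clear.

```bash
python3 -c "
from rig import sign_off
print(sign_off())"
```

```text
the job is handed in; nothing more can be done
None
```

The lever is home in the near end of the left leg, beside the two-toothed comb, and I've handed the job in. I pushed it with shut fingertips in three stages: back into the cross channel, left to the stop, then nearward to the slot end. It took 14.4 s of the 58 s.

**Position:** in the last side view the ball measured about (-47, +33) mm from the gate centre, against a nominal (-43, +34). A by-eye reading of the top view agreed within about 1.5 pixels (2–3 mm). Both are slightly beyond nominal, within the calibration error.

**Forces:** in the readings at the end of each move, the push stayed around 2–3 N and rose to about 5 N sideways (about 7 N in total) against the near stop.

**Surroundings:** the jar and punch look unmoved in the last view. The iron and maul were outside that final crop, but the hand went nowhere near the iron and crossed high above the bench on the maul's side. The hand ended about 300 mm away, with contact force near zero.

**Checks that failed:** the automatic ball detection in the side view gave wrong or no results while the hand was nearby. In the last top view, a similar colour check picked up the dark gate instead of the ball. I read those ball positions from the pictures by eye and checked them against predicted positions.

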